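# Check that two tool setters spring back

### The arm

A 7-joint arm with a two-finger parallel gripper is mounted at the origin on the work surface. World frame = base frame: x ahead of the robot, y to its left, z up, the work surface at z = 0. Lengths are in m, angles in rad, forces in N, time in s.
With the tool pointing down it reaches from about 0.4 to 0.9 m from the base axis. Payload 5.5 kg.
Tool frame: the origin (TCP) lies midway between the tips of the shut fingers; the grasp point (between the pads) lies arm.hold_point_z behind it (arm.hold_point_z is the distance from the TCP to the grasp point, in m); z points along the fingers, y is the line along which they close (so a half turn about z gives the same grasp; the last joint's range is limited). The gripper opens to 85 mm and grips with 20 to 120 N. Pads are 22 mm wide; open, the fingers measure 114 mm over their backs; the gripper's body (76 mm by 85 mm) begins 54 mm behind the grasp point. The pads swing forward as they close: fully open they stand 13 mm farther back than shut.
Start: joints at [-0.857, 0.501, -0.427, 1.55, 0.221, 1.138, -0.21], TCP at [0.283, 0.585, 0.231] pointing down, gripper open.
Joint ranges: [-2.88, 2.88], [-0.31, 2.03], [-1.54, 1.56], [0.2, 2.42], [-1.41, 4.55], [0.19, 2.02], [-2.57, 2.57]. Speed limits (rad/s): [2.57, 2.57, 3.14, 3.14, 3.14, 3.14, 3.14].

### API

Orientations are given as a 3x3 rotation matrix whose columns are the frame's x, y, z axes.
In Python, from plant import read_state, eyes, arm gives the robot as it stands.
- The arm moves only by the tool move_arm, never from a script. Its argument "targets" is a list that holds one entry, the list of rows, each a list of 5 numbers: the opening, from 0 (shut) to 1 (fully open), then the shift along the tool's x, y, z in m, then the turn about the tool's z in degrees. A call has exactly 8 rows; each row is the pose to reach, as a shift and turn from the pose commanded when the call began, along the tool's axes at that moment; what a row does not reach only later rows make up. A row lasts 1/10 s, in which the tool goes at most 50 mm and 8.59 degrees, less where a joint would pass 70% of its speed; a pose out of reach is approached as far as the arm can. A call with a gripper value outside its range is refused whole. The fingers move at their own pace and stop on an object; "grip_force" is the grip in N (left out, the last holds). Time passes only in rows, so rows that repeat a pose let the fingers close, or fill a call up. It gives the time, the measured TCP pose, the force, the opening and the grip force at its end, in the units of the state.
- read_state(): the state, without advancing time (a new reading comes with each control period).
- eyes.snapshot(name): name is "side" or "top"; returns a dict with "image" (384x512x3 uint8, blue, green, red), "fovy" (degrees; the focal length in pixels is half the picture's height over the tangent of half this angle, whatever the lens; pixels are square), "cx", "cy" (the principal point, pixels), "R" (3x3) and "t" (3): a world point X has camera coordinates R X + t. Camera axes: x right, y down, z forward; pixel columns grow to the right and rows downward; lengths in m; the calibration is good to about 2 mm. A picture is of the moment at which its call begins. There is no depth.
- arm.job_done(): hands the job in; it is judged then, once.
Trained networks look in a picture, given as the dict that the camera call returned (one of the last four; its "shot" number tells which), for a name from the list of things; names that differ only in an ending like _2 or _b are one class to them, and where a whole thing is asked for, a point or a joint stands for the part that bears it (a point fixed in the world has none). Each returns a list of dicts, best first, with "score" (0 to 1); they miss things now and then, are a little off and sometimes report something else, mostly with a low value. They report only what shows in the picture. A call takes as long as a camera call. They do not tell look-alikes from the thing itself.
- eyes.spot_in(name, picture): "xy" ([column, row] in pixels, amid what is visible of it).
The state is a dict: "time": time; "q": joint angles; "joint_vel": joint speeds; "tau": joint torques, N m; "ee_pos": TCP position; "orientation": TCP orientation; "force": force on the tool from outside, world axes, zero at the start; "torque": the same for the moment, N m; "gripper_width": opening from 0.0 (shut) to 1.0 (fully open); "finger_force": force on a finger pad.
Only numpy, scipy, OpenCV 4.12 (cv2) and the standard library are available. Lean on these libraries where they do the work, as an engineer would, in place of code of your own. Each camera call takes 0.05 s, during which the arm holds its last target. There are 200 camera calls.

### The job

Before the tool setters go to the lathe, check that the two round ones do not stick: with the fingertips gently press the anvil on top of the short round setter well down (past halfway) and let it spring right back up, then do the same to the tall round setter. Do not pick up, shift or tip the setters. Do not press the square one, leave everything else on the bench undisturbed, and finish clear of it all.

Things in the scene. Friction and masses are not known exactly. Their poses are not given: they have to be found in the camera images.
- short_setter: the short round tool setter: an grey metal cylinder 52 mm in diameter and 50 mm high with a small white dial on its own -x side, standing loose on the surface plate; a bright steel anvil (round, 26 mm in diameter, flat top) stands 16 mm proud of the middle of its top, so it is 66 mm high in all. Origin: centre of its underside; z up
- short_anvil (a joint): how far the anvil of the short round setter is pressed down, m: 0 up at rest, 0.008 fully down against a hard stop. A spring returns it; it begins to move at about 1.2 N, is halfway at 2.6 N and fully down at 4 N
- short_anvil_top (a point): centre of the flat top of the anvil of the short round setter; it goes down with the anvil
- tall_setter: the tall round tool setter: an grey metal cylinder 52 mm in diameter and 90 mm high with a small white dial on its own -x side, standing loose on the surface plate; a bright steel anvil (round, 26 mm in diameter, flat top) stands 16 mm proud of the middle of its top, so it is 106 mm high in all. Origin: centre of its underside; z up
- tall_anvil (a joint): how far the anvil of the tall round setter is pressed down, m: 0 up at rest, 0.008 fully down against a hard stop. A spring returns it; it begins to move at about 1.2 N, is halfway at 2.6 N and fully down at 4 N
- tall_anvil_top (a point): centre of the flat top of the anvil of the tall round setter; it goes down with the anvil
- square_setter: the square tool setter: a square grey metal block 52 x 52 mm and 70 mm high with a small white dial on its own -x side, standing loose on the surface plate; a bright steel anvil (round, 26 mm in diameter, flat top) stands 16 mm proud of the middle of its top, so it is 86 mm high in all. Origin: centre of its underside; z up
- square_anvil (a joint): how far the anvil of the square setter is pressed down, m: 0 up at rest, 0.008 fully down against a hard stop. A spring returns it; it begins to move at about 1.2 N, is halfway at 2.6 N and fully down at 4 N
- square_anvil_top (a point): centre of the flat top of the anvil of the square setter; it goes down with the anvil
- plate: dark cast iron surface plate, 260 (x) x 420 (y) x 40 mm, fixed to the bench; origin at the centre of its underside. The three setters, the bush and the lathe centre stand on its top (40 mm above the bench), their centres at least 95 mm apart
- bush: loose flanged steel bush on the plate, flange 60 mm in diameter and 10 mm thick, 45 mm high with an open bore; origin at the centre of its underside. A bystander
- centre: loose steel lathe centre standing on the plate point up: a cylinder 44 mm in diameter and 28 mm high tapering to a blunt point at 72 mm, no anvil and no dial; origin at the centre of its underside. A bystander
- holder: loose lathe tool holder block with a tool bar through its top, about 130 x 50 x 60 mm, on the bench to the left of the plate; origin at the centre of its underside. A bystander
- chuck_key: loose T-shaped steel chuck key lying on the bench to the right of the plate, 135 x 140 mm, 18 mm high; origin under the middle of its shank. A bystander
- oil_bottle: loose blue plastic bottle, 64 mm in diameter, 160 mm high, on the bench at the far left; origin at the centre of its underside. A bystander
- insert_tin: loose flat grey box, 80 x 55 x 26 mm, on the bench at the far right; origin at the centre of its underside. A bystander
There are look-alikes about, which are no part of the job. Leave any blue look-alike of the short_setter alone.

How it is judged:
On the way, in this order (a step that is already met when the one before it is completed fails the run):
1. the short round setter's anvil is pressed past halfway (more than 4 mm) by the fingers (value of joint short_anvil above 0.004 m and contact force between the fingers and short_setter above 0.3 N), for 0.05 s.
2. the short round setter's anvil is back up and the fingers are off it (value of joint short_anvil below 0.001 m and contact force between the fingers and short_setter below 0.1 N), for 0.1 s.
3. the tall round setter's anvil is pressed past halfway (more than 4 mm) by the fingers (value of joint tall_anvil above 0.004 m and contact force between the fingers and tall_setter above 0.3 N), for 0.05 s.
4. the tall round setter's anvil is back up and the fingers are off it (value of joint tall_anvil below 0.001 m and contact force between the fingers and tall_setter below 0.1 N), for 0.1 s.
At the end, for the whole second after the job is handed in: all three anvils are up (pressed less than 1 mm), the setters stand upright (within 0.1 rad), and setters and bystanders are at rest within 10 mm of where they began (value of joint each of short_anvil, tall_anvil, square_anvil below 0.001 m and distance of each of short_setter, tall_setter, square_setter, bush, centre, holder, chuck_key, oil_bottle, insert_tin from where it was at the start of the episode below 0.01 m and angle between each of short_setter, tall_setter, square_setter's own z axis and vertical below 0.1 rad and linear speed of each of short_setter, tall_setter, square_setter, bush, centre, holder, chuck_key, oil_bottle, insert_tin below 0.02 m/s); the robot touches nothing.
It fails at once if a setter is pushed hard (more than 20 N) (contact force between any of the fingers, the arm and short_setter above 20 N or contact force between any of the fingers, the arm and tall_setter above 20 N or contact force between any of the fingers, the arm and square_setter above 20 N).
It fails at once if the square setter's anvil is pressed (more than 1.5 mm) (value of joint square_anvil above 0.0015 m).
It fails at once if a setter is lifted, shifted more than 10 mm, or tipped more than 0.15 rad (distance of any of short_setter, tall_setter, square_setter from where it was at the start of the episode above 0.01 m or angle between any of short_setter, tall_setter, square_setter's own z axis and vertical above 0.15 rad).
It fails at once if a bystander is moved more than 10 mm (distance of any of bush, centre, holder, chuck_key, oil_bottle, insert_tin from where it was at the start of the episode above 0.01 m).
It also fails if it takes over 42 s, if anything falls off the work surface, if the arm or the gripper's body presses on something with over 40 N, if the wrist force passes 120 N, or if a joint passes its speed limit or range.

## Working session

There is one attempt and no reset: what is moved stays moved. The work goes in short steps, Python scripts to look and compute and a tool call to move; the robot and the scene stay as the last step left them, time stands still between calls to the robot, and variables do not carry over. Pictures are saved under pics/ and viewed, at most 10 in all, crops included, and the job is handed in when it is done.

Besides the shell and the picture viewer there is one more tool, called after "Call:" in YAML: its name, and indented under it one key for each argument. move_arm: Moves the arm, as the interface text tells. Its arguments: {"type":"object","properties":{"targets":{"type":"array","items":{"type":"array","items":{"type":"array","items":{"type":"number"}}}},"grip_force":{"type":"number"}},"required":["targets"]}

```bash
mkdir -p pics; ls; cat > h.py <<'E'
import numpy as np, cv2
from plant import read_state, eyes, arm
def K(p):
    f=p["image"].shape[0]/2/np.tan(np.radians(p["fovy"])/2); return f
def atz(p,xy,z):
    f=K(p); d=np.array([(xy[0]-p["cx"])/f,(xy[1]-p["cy"])/f,1]); R=np.array(p["R"]);t=np.array(p["t"])
    d=R.T@d; c=-R.T@t; return c+d*(z-c[2])/d[2]
def proj(p,X):
    c=np.array(p["R"])@np.array(X)+p["t"]; return K(p)*c[:2]/c[2]+[p["cx"],p["cy"]]
E
python3 - <<'E'
from h import *
np.set_printoptions(precision=4,suppress=True)
s=read_state();print(s["time"],s["ee_pos"],s["orientation"],s["force"],arm.hold_point_z)
H=dict(short_anvil_top=.106,tall_anvil_top=.146,square_anvil_top=.126,short_setter=.08,tall_setter=.1,square_setter=.09,bush=.06,centre=.08)
for n in("top","side"):
    p=eyes.snapshot(n);cv2.imwrite(f"pics/{n}0.png",p["image"])
    print(n,-np.array(p["R"]).T@p["t"],p["fovy"])
    for k,z in H.items():
        for d in eyes.spot_in(k,p): print(k,round(d["score"],2),np.array(d["xy"]),atz(p,d["xy"],z))
E
```

```text
pics
0.0 [0.2829 0.5844 0.2302] [[-0.9001  0.4357 -0.0009]
 [ 0.4357  0.9001 -0.0018]
 [ 0.0001 -0.002  -1.    ]] [-0.5784  0.7816 -0.6056] 0.0187
top [0.3039 0.0013 1.4325] 49.52345214730708
short_anvil_top 0.16 [134.  198.6] [0.4639 0.392  0.106 ]
tall_anvil_top 0.6 [209.8 144.2] [0.6374 0.1507 0.146 ]
square_anvil_top 0.73 [373.4 233.4] [ 0.3657 -0.3681  0.126 ]
square_anvil_top 0.6 [278.9 188.6] [ 0.5019 -0.0713  0.126 ]
square_anvil_top 0.24 [132.3 198.4] [0.4621 0.3915 0.126 ]
short_setter 0.76 [206.2 233.3] [0.3585 0.1597 0.08  ]
short_setter 0.72 [192.2 187.8] [0.5063 0.211  0.08  ]
short_setter 0.47 [178.7 234.1] [0.3543 0.2483 0.08  ]
tall_setter 0.76 [212.3 151. ] [0.6266 0.147  0.1   ]
tall_setter 0.69 [277.8 194.6] [ 0.4862 -0.0694  0.1   ]
square_setter 0.75 [279.8 192.2] [ 0.4955 -0.0763  0.09  ]
square_setter 0.58 [236.5 173.5] [0.5549 0.0662 0.09  ]
bush 0.78 [230.4 190.5] [0.5025 0.0866 0.06  ]
centre 0.71 [256.  157.1] [0.6134 0.0033 0.08  ]
centre 0.59 [369.7 151.8] [ 0.6385 -0.3755  0.08  ]
side [ 0.0153 -0.5911  0.8543] 47.82193577869194
short_anvil_top 0.65 [213.2 160.5] [0.5079 0.1911 0.106 ]
short_anvil_top 0.61 [169.9 204.9] [0.3271 0.1221 0.106 ]
short_anvil_top 0.58 [260.1 140.8] [0.662  0.1748 0.106 ]
short_anvil_top 0.57 [152.4 187.6] [0.3265 0.2049 0.106 ]
tall_anvil_top 0.63 [258.8 141.6] [0.6225 0.1335 0.146 ]
tall_anvil_top 0.35 [274.8 216. ] [ 0.4706 -0.1009  0.146 ]
square_anvil_top 0.51 [274.6 215.6] [ 0.4839 -0.0858  0.126 ]
short_setter 0.8 [175.9 212.8] [0.3345 0.1133 0.08  ]
short_setter 0.79 [208.3 165.4] [0.5021 0.2099 0.08  ]
short_setter 0.75 [154.1 194.1] [0.3279 0.2078 0.08  ]
tall_setter 0.69 [258.4 154.8] [0.6217 0.135  0.1   ]
square_setter 0.61 [275.2 226.6] [ 0.4843 -0.0884  0.09  ]
square_setter 0.49 [209.6 167.7] [0.4928 0.1892 0.09  ]
bush 0.72 [212.8 156.5] [0.5482 0.2549 0.06  ]
centre 0.83 [292.2 193.2] [ 0.6011 -0.0242  0.08  ]
```

```bash
python3 - <<'E'
import cv2
a=cv2.imread("pics/top0.png")[110:270,110:390];cv2.imwrite("pics/topc.png",cv2.resize(a,None,fx=2.8,fy=2.8,interpolation=cv2.INTER_CUBIC))
a=cv2.imread("pics/side0.png")[110:270,110:370];cv2.imwrite("pics/sidec.png",cv2.resize(a,None,fx=3,fy=3,interpolation=cv2.INTER_CUBIC))
E
```

```text
(no output)
```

View pics/topc.png

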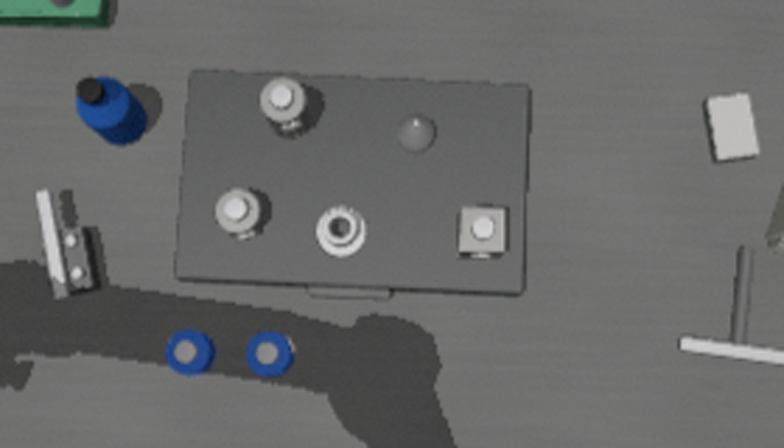

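View pics/sidec.png

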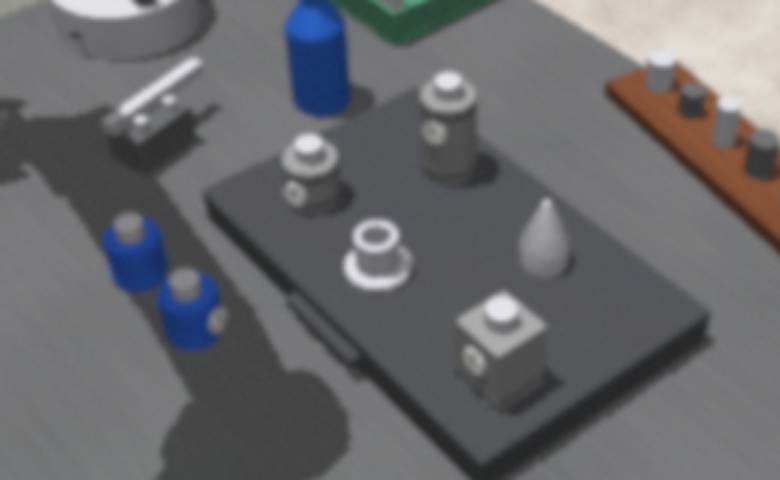

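The top crop shows the short grey round setter's anvil at about (194,185), and the tall one's at (211,145). In the side picture they are at about (213,159) and (259,138). The two blue look-alikes, at top (176,236) and (206,236), stand off the plate on the bench, so they are out. The square setter is at (282,191), and the bush and centre are both plain to see. The grey setters with dials on the plate fit the description. Next I'll refine and check the calibration.

```bash
python3 - <<'E'
from h import *
np.set_printoptions(precision=4,suppress=True)
P={n:eyes.snapshot(n) for n in("top","side")}
seeds=dict(short=((194.3,184.6),(212.7,159),.106),tall=((210.7,144.6),(259.3,138),.146),square=((282.3,191.3),(277,213.5),.126))
for n,p in P.items(): print(n,{k:v for k,v in p.items() if k!="image"})
for k,(a,b,z) in seeds.items():
    xy=[]
    for (n,p),s in zip(P.items(),(a,b)):
        g=cv2.cvtColor(p["image"],6).astype(float); x0,y0=int(s[0])-8,int(s[1])-8
        w=g[y0:y0+17,x0:x0+17]; t=(w.max()*.55+np.percentile(w,50)*.45)
        m=(w>max(t,200)).astype(np.uint8); nl,L,st,c=cv2.connectedComponentsWithStats(m)
        i=1+np.argmax(st[1:,4]); print(k,n,"max",w.max(),"area",st[i,4],c[i]+[x0,y0]); q=c[i]+[x0,y0]; xy.append(q)
        print("   atz",atz(p,q,z),"seed",atz(p,s,z))
    C=[-p["R"].T@p["t"] for p in P.values()]; D=[atz(p,q,0)-c for p,q,c in zip(P.values(),xy,C)]
    A=sum(np.eye(3)-np.outer(d,d)/(d@d) for d in D); B=sum((np.eye(3)-np.outer(d,d)/(d@d))@c for d,c in zip(D,C))
    X=np.linalg.solve(A,B); print("   tri",X,[proj(p,X)-q for p,q in zip(P.values(),xy)])
for c in((193,71),(530,85),(523,294),(177,279)):
    print("corner",atz(P["top"],(110+c[0]/2.8,110+c[1]/2.8),.04))
for c in((205,197),(415,92),(708,318),(485,470)): print("side corner",atz(P["side"],(110+c[0]/3,110+c[1]/3),.04))
E
```

```text
top {'fovy': 49.52345214730708, 'cx': 256.66615862076964, 'cy': 187.15408717861587, 'R': array([[ 0.0178, -0.9998,  0.0042],
       [-0.9882, -0.0182, -0.1522],
       [ 0.1523, -0.0015, -0.9883]]), 't': array([-0.0101,  0.5184,  1.3696]), 'shot': 3}
side {'fovy': 47.82193577869194, 'cx': 255.8741505409887, 'cy': 195.23833949578508, 'R': array([[ 0.7652, -0.6436, -0.0137],
       [-0.4539, -0.5244, -0.7205],
       [ 0.4565,  0.5575, -0.6934]]), 't': array([-0.3805,  0.3125,  0.9149]), 'shot': 4}
short top max 211.0 area 18 [193.8889 184.8333]
   atz [0.5122 0.2019 0.106 ] seed [0.5129 0.2006 0.106 ]
short side max 228.0 area 28 [212.2857 157.25  ]
   atz [0.5143 0.2042 0.106 ] seed [0.5107 0.1973 0.106 ]
   tri [0.512  0.2013 0.1089] [array([ 0.0627, -0.1051]), array([-0.1417,  0.0256])]
tall top max 204.0 area 5 [210.6 145.6]
   atz [0.6329 0.148  0.146 ] seed [0.6362 0.1478 0.146 ]
tall side max 227.0 area 26 [259.     136.3846]
   atz [0.6382 0.1512 0.146 ] seed [0.634 0.145 0.146]
   tri [0.6328 0.1468 0.1507] [array([ 0.2325, -0.3421]), array([-0.4705,  0.0941])]
square top max 211.0 area 27 [282.4444 190.8519]
   atz [ 0.4949 -0.0826  0.126 ] seed [ 0.4934 -0.0822  0.126 ]
square side max 229.0 area 54 [276.7593 212.2593]
   atz [ 0.4948 -0.0811  0.126 ] seed [ 0.4926 -0.0844  0.126 ]
   tri [ 0.4943 -0.0823  0.1274] [array([-0.0766,  0.1114]), array([ 0.1809, -0.0358])]
corner [0.6942 0.2705 0.04  ]
corner [ 0.6843 -0.1447  0.04  ]
corner [ 0.4265 -0.1369  0.04  ]
corner [0.437  0.2778 0.04  ]
side corner [0.4359 0.2703 0.04  ]
side corner [0.6918 0.2671 0.04  ]
side corner [ 0.6773 -0.1471  0.04  ]
side corner [ 0.4257 -0.1427  0.04  ]
```

Call:
move_arm:
  targets:
    - [[0,-0.03,-0.02,0,0],[0,-0.07,-0.046,0,0],[0,-0.11,-0.072,0,0],[0,-0.15,-0.098,0,0],[0,-0.19,-0.124,0,0],[0,-0.225,-0.147,0,0],[0,-0.255,-0.167,0,0],[0,-0.27,-0.177,0,0]]
  grip_force: 20

```text
time: 1.8
ee_pos: [0.4514, 0.304, 0.2314]
orientation: [[-0.898, 0.44, 0.001], [0.44, 0.898, -0.002], [-0.002, -0.001, -1.0]]
force: [-0.1, 0.1, -0.0]
gripper_width: -0.003
finger_force: 0.0
```

```bash
cat > d.py <<'E'
import sys
from h import *
np.set_printoptions(precision=4,suppress=True)
s=read_state();x,y,z=map(float,sys.argv[1:4])
print(s["time"],s["ee_pos"],"F",s["force"],"w",s["gripper_width"],"shift",np.array(s["orientation"]).T@(np.array([x,y,z])-s["ee_pos"]))
E
python3 d.py .512 .202 .18
```

```text
1.8 [0.4514 0.304  0.2314] F [-0.0841  0.0944 -0.0101] w -0.0033930374447828826 shift [-0.0992 -0.0649  0.0516]
```

Call:
move_arm:
  targets:
    - [[0,-0.03,-0.02,0,0],[0,-0.06,-0.04,0,0],[0,-0.085,-0.056,0,0],[0,-0.099,-0.065,0.015,0],[0,-0.099,-0.065,0.04,0],[0,-0.099,-0.065,0.065,0],[0,-0.099,-0.065,0.08,0],[0,-0.099,-0.065,0.08,0]]

```text
time: 2.6
ee_pos: [0.5072, 0.2063, 0.148]
orientation: [[-0.901, 0.435, -0.006], [0.435, 0.901, -0.001], [0.005, -0.004, -1.0]]
force: [-1.6, -0.2, 0.5]
gripper_width: -0.003
finger_force: 0.0
```

```bash
python3 d.py .512 .202 .115; python3 - <<'E'
from h import *
p=eyes.snapshot("side");a=p["image"][90:230,140:310];q=eyes.snapshot("top");b=q["image"][100:240,140:260]
s=read_state()
print(proj(p,s["ee_pos"]),proj(q,s["ee_pos"]))
f=lambda a,w:cv2.resize(a,(w,int(a.shape[0]*w/a.shape[1])),interpolation=cv2.INTER_CUBIC)
cv2.imwrite("pics/s1.png",f(a,680))
E
```

```text
2.6 [0.5072 0.2063 0.148 ] F [-1.6413 -0.2295  0.5268] w -0.0029001835799646975 shift [-0.0064 -0.0017  0.0329]
[208.70138615 144.42554331] [190.08624161 183.45009414]
```

View pics/s1.png

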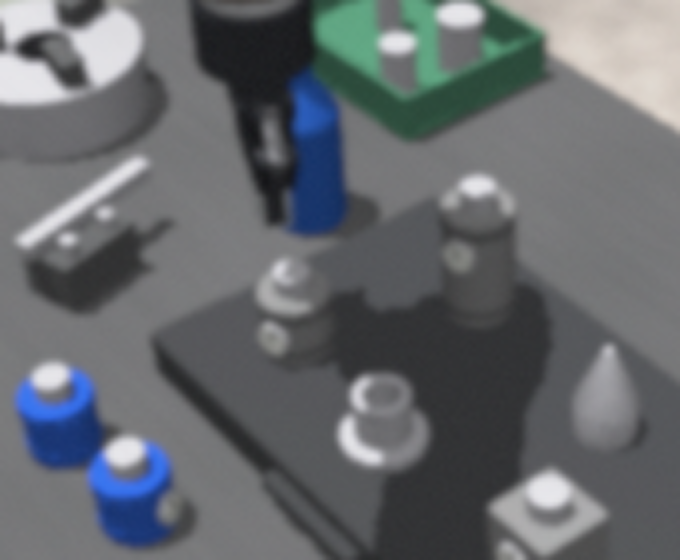

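The fingertips are at (209,144) in the side picture, which matches the projected TCP. The short anvil's top lies just below at about (213,157). I'll settle over it and then lower.

Call:
move_arm:
  targets:
    - [[0,-0.004,-0.001,0,0],[0,-0.004,-0.001,0.01,0],[0,-0.004,-0.001,0.02,0],[0,-0.004,-0.001,0.026,0],[0,-0.004,-0.001,0.03,0],[0,-0.004,-0.001,0.03,0],[0,-0.004,-0.001,0.03,0],[0,-0.004,-0.001,0.03,0]]

```text
time: 3.5
ee_pos: [0.5133, 0.204, 0.1216]
orientation: [[-0.9, 0.436, 0.001], [0.436, 0.9, 0.0], [-0.0, 0.0, -1.0]]
force: [0.4, 0.9, -0.2]
gripper_width: -0.003
finger_force: 0.0
```

```bash
python3 d.py .512 .202 .100
```

```text
3.5 [0.5133 0.204  0.1216] F [ 0.3597  0.8576 -0.165 ] w -0.003078148739782932 shift [ 0.0003 -0.0024  0.0216]
```

Call:
move_arm:
  targets:
    - [[0,0,-0.002,0.005,0],[0,0,-0.002,0.01,0],[0,0,-0.002,0.014,0],[0,0,-0.002,0.017,0],[0,0,-0.002,0.019,0],[0,0,-0.002,0.021,0],[0,0,-0.002,0.021,0],[0,0,-0.002,0.021,0]]

```text
time: 4.3
ee_pos: [0.512, 0.2019, 0.1003]
orientation: [[-0.9, 0.436, -0.0], [0.436, 0.9, -0.0], [0.0, -0.0, -1.0]]
force: [-1.3, -2.2, 3.9]
gripper_width: -0.001
finger_force: 1.5
```

```bash
python3 d.py .512 .202 .100
```

```text
4.3 [0.512  0.2019 0.1003] F [-1.261  -2.1912  3.8924] w -0.0008464746160134399 shift [0.     0.0001 0.0003]
```

Call:
move_arm:
  targets:
    - [[0,0,0,0.0005,0],[0,0,0,0.0005,0],[0,0,0,0.0005,0],[0,0,0,0.0005,0],[0,0,0,0.0005,0],[0,0,0,0.0005,0],[0,0,0,0.0005,0],[0,0,0,0.0005,0]]

```text
time: 5.1
ee_pos: [0.5121, 0.202, 0.0998]
orientation: [[-0.9, 0.436, -0.0], [0.436, 0.9, -0.0], [0.0, -0.0, -1.0]]
force: [-2.1, -1.9, 3.6]
gripper_width: 0.001
finger_force: 1.6
```

```bash
python3 d.py .512 .202 .100
```

```text
5.1 [0.5121 0.202  0.0998] F [-2.123  -1.8664  3.639 ] w 0.0014249194175198429 shift [ 0.0001 -0.0001 -0.0002]
```

The reading is 3.6 N at 6.2 mm down, which fits the spring (about 3.4 N). Now straight up, and hold.

Call:
move_arm:
  targets:
    - [[0,0,0,-0.003,0],[0,0,0,-0.008,0],[0,0,0,-0.014,0],[0,0,0,-0.022,0],[0,0,0,-0.04,0],[0,0,0,-0.065,0],[0,0,0,-0.085,0],[0,0,0,-0.09,0]]

```text
time: 5.9
ee_pos: [0.5139, 0.2031, 0.1929]
orientation: [[-0.9, 0.435, 0.005], [0.435, 0.9, 0.002], [-0.004, 0.004, -1.0]]
force: [0.4, 0.8, 0.9]
gripper_width: -0.002
finger_force: 0.0
```

```bash
python3 d.py .635 .148 .19; python3 - <<'E'
from h import *
p=eyes.snapshot("side");a=p["image"][90:230,140:310]
cv2.imwrite("pics/s2.png",cv2.resize(a,None,fx=4,fy=4,interpolation=2))
E
```

```text
5.9 [0.5139 0.2031 0.1929] F [0.3688 0.777  0.9489] w -0.0019198361763882866 shift [-0.133   0.0031  0.0034]
```

View pics/s2.png

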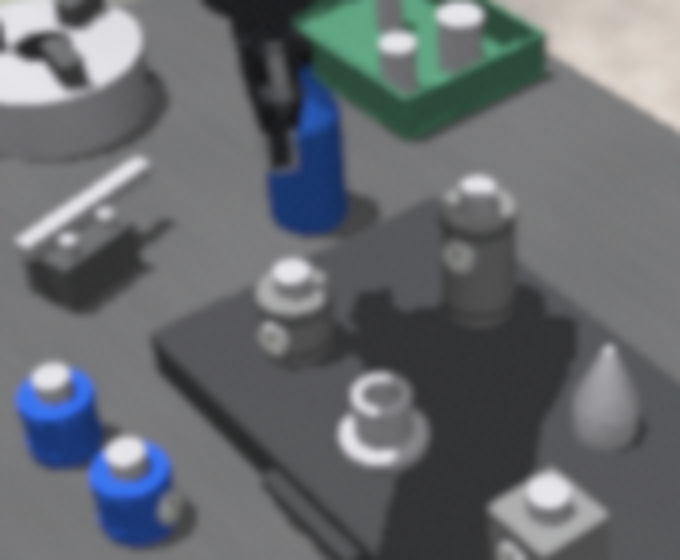

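The short setter has not moved: its anvil is up at crop (291,270). The fingers are clear above it. On to the tall one, with its anvil at crop (479,185).

Call:
move_arm:
  targets:
    - [[0,-0.02,0.001,0,0],[0,-0.045,0.002,0,0],[0,-0.075,0.003,0,0],[0,-0.105,0.004,0,0],[0,-0.125,0.005,0,0],[0,-0.134,0.005,0.01,0],[0,-0.134,0.005,0.02,0],[0,-0.134,0.005,0.02,0]]

```text
time: 6.75
ee_pos: [0.632, 0.1485, 0.1665]
orientation: [[-0.901, 0.435, -0.006], [0.435, 0.901, -0.001], [0.005, -0.003, -1.0]]
force: [-0.3, -0.4, -0.6]
gripper_width: 0.003
finger_force: 0.0
```

Call:
move_arm:
  targets:
    - [[0,0,0,0,0],[0,0,0,0,0],[0,0,0,0.003,0],[0,0,0,0.007,0],[0,0,0,0.01,0],[0,0,0,0.01,0],[0,0,0,0.01,0],[0,0,0,0.01,0]]

```text
time: 7.55
ee_pos: [0.6351, 0.1482, 0.1599]
orientation: [[-0.9, 0.436, 0.0], [0.436, 0.9, 0.0], [-0.0, 0.0, -1.0]]
force: [-0.8, -0.2, -0.1]
gripper_width: 0.002
finger_force: 0.0
```

```bash
python3 d.py .635 .148 .14; python3 - <<'E'
from h import *
f=lambda a:cv2.resize(a,None,fx=6,fy=6,interpolation=2)
p=eyes.snapshot("side");q=eyes.snapshot("top");s=read_state()
print(proj(p,s["ee_pos"]),proj(q,s["ee_pos"]))
cv2.imwrite("pics/s3.png",np.hstack([f(p["image"][100:180,230:290]),f(q["image"][110:190,180:240])]))
E
```

```text
7.55 [0.6351 0.1482 0.1599] F [-0.7615 -0.1953 -0.0524] w 0.0015239196855583966 shift [-0.     -0.0002  0.0199]
[258.78693315 133.16210078] [210.09753492 143.81917835]
```

View pics/s3.png

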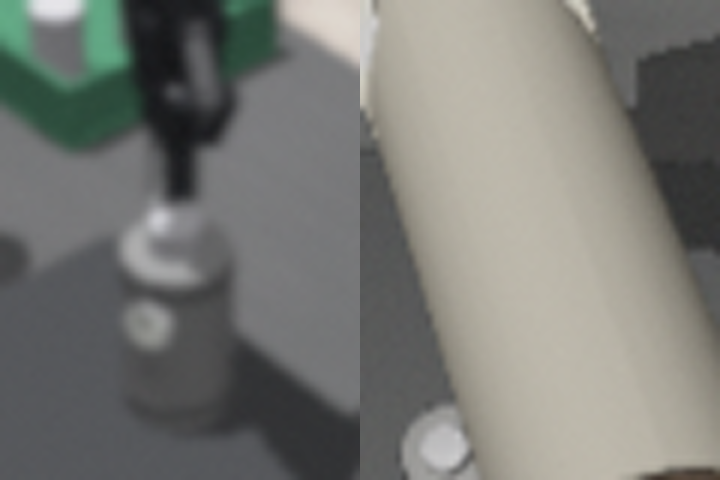

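The side view has the fingertips at (260,133), centred just above the tall anvil. The top view is blocked by the arm. Now I press.

Call:
move_arm:
  targets:
    - [[0,0,0,0.005,0],[0,0,0,0.01,0],[0,0,0,0.013,0],[0,0,0,0.016,0],[0,0,0,0.018,0],[0,0,0,0.02,0],[0,0,0,0.02,0],[0,0,0,0.02,0]]

```text
time: 8.45
ee_pos: [0.6349, 0.1481, 0.14]
orientation: [[-0.9, 0.436, -0.0], [0.436, 0.9, -0.0], [0.0, -0.0, -1.0]]
force: [-2.2, -1.3, 3.3]
gripper_width: 0.003
finger_force: 1.6
```

Call:
move_arm:
  targets:
    - [[0,0,0,0.0005,0],[0,0,0,0.0005,0],[0,0,0,0.0005,0],[0,0,0,0.0005,0],[0,0,0,0.0005,0],[0,0,0,0.0005,0],[0,0,0,0.0005,0],[0,0,0,0.0005,0]]

```text
time: 9.25
ee_pos: [0.635, 0.1481, 0.1393]
orientation: [[-0.9, 0.436, -0.0], [0.436, 0.9, 0.0], [0.0, 0.0, -1.0]]
force: [-2.4, -1.9, 4.2]
gripper_width: 0.001
finger_force: 1.7
```

Pressed about 6.7 mm, at 3 to 4 N. Release and rise clear.

Call:
move_arm:
  targets:
    - [[0,0,0,-0.003,0],[0,0,0,-0.008,0],[0,0,0,-0.014,0],[0,0,0,-0.022,0],[0,0,0,-0.04,0],[0,0,0,-0.07,0],[0,0,0,-0.1,0],[0,0,0,-0.12,0]]

```text
time: 10.05
ee_pos: [0.6361, 0.1486, 0.2625]
orientation: [[-0.9, 0.436, 0.004], [0.436, 0.9, 0.001], [-0.003, 0.003, -1.0]]
force: [0.3, 0.2, 0.1]
gripper_width: -0.002
finger_force: 0.0
```

Call:
move_arm:
  targets:
    - [[0,0.02,0,0,0],[0,0.05,0,0,0],[0,0.08,0,0,0],[0,0.11,0,0,0],[0,0.13,0,0,0],[0,0.14,0,0,0],[0,0.14,0,0,0],[0,0.14,0,0,0]]

```text
time: 10.85
ee_pos: [0.5101, 0.2085, 0.2597]
orientation: [[-0.9, 0.436, 0.001], [0.436, 0.9, -0.0], [-0.001, 0.001, -1.0]]
force: [-0.4, -0.5, -0.9]
gripper_width: 0.001
finger_force: 0.0
```

Call:
move_arm:
  targets:
    - [[0,0,0,0,0],[0,0,0,0,0],[0,0,0,0,0],[0,0,0,0,0],[0,0,0,0,0],[0,0,0,0,0],[0,0,0,0,0],[0,0,0,0,0]]

```text
time: 11.65
ee_pos: [0.5089, 0.2092, 0.2593]
orientation: [[-0.9, 0.436, 0.0], [0.436, 0.9, 0.0], [0.0, 0.0, -1.0]]
force: [0.8, -0.2, 0.8]
gripper_width: 0.0
finger_force: 0.0
```

```bash
python3 d.py .635 .148 .14; python3 - <<'E'
from h import *
p=eyes.snapshot("side");a=p["image"][90:250,140:340]
cv2.imwrite("pics/s4.png",cv2.resize(a,None,fx=3.5,fy=3.5,interpolation=2))
E
```

```text
11.65 [0.5089 0.2092 0.2593] F [ 0.7686 -0.1643  0.8296] w 0.0004963248238611778 shift [-0.1401 -0.0002  0.1193]
```

View pics/s4.png

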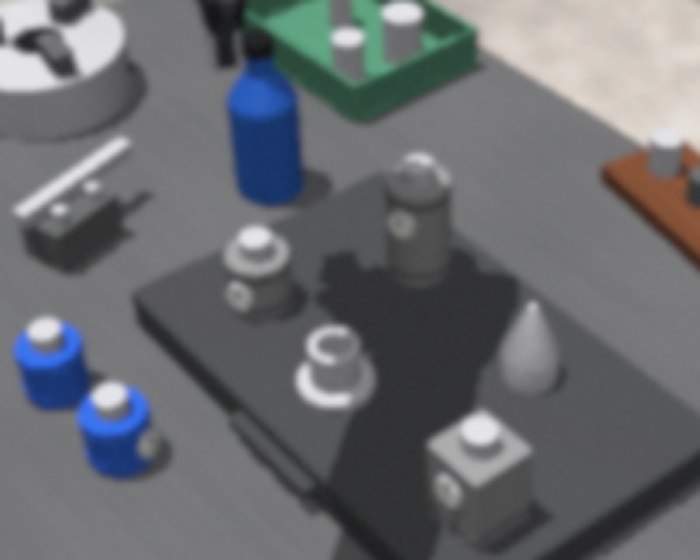

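All the setters stand where they were. The anvils are up: short at crop (254,240), tall at (418,163), square at (481,432). The gripper is well clear, at the top (225,40).

```bash
python3 -c "
from plant import arm
print(arm.job_done())"
```

```text
the job is handed in; nothing more can be done
None
```

I pressed the short round setter's anvil about 6 mm down, then the tall one's, at about 4 N; both sprang back up, nothing else looked moved, and I handed the job in with the arm clear (no verdict came back).

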